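# Index the shelf-hole drilling jig over its pin

### The arm

A 6-joint arm with a two-finger parallel gripper is mounted at the origin on the work surface. World frame = base frame: x ahead of the robot, y to its left, z up, the work surface at z = 0. Lengths are in m, angles in rad, forces in N, time in s.
With the tool pointing down it reaches from about 0.275 to 0.825 m from the base axis. Payload 4.9 kg.
Tool frame: the origin (TCP) lies midway between the tips of the shut fingers; the grasp point (between the pads) lies 19 mm behind it; y points along the fingers, x is the direction in which the jaws open and shut, and the axes are right-handed (so a half turn about y gives the same grasp; the last joint's range is limited). The gripper opens to 85 mm and grips with 20 to 120 N. Pads are 22 mm wide; open, the fingers measure 114 mm over their backs; the gripper's body (76 mm by 85 mm) begins 54 mm behind the grasp point. The pads swing forward as they close: fully open they stand 13 mm farther back than shut.
Start: joints at [-1.279, 0.326, -0.193, 1.052, 0, 1.437], TCP at [0.227, -0.501, 0.231] pointing down, gripper open.
Joint ranges: [-2.65, 2.65], [-0.97, 1.79], [-1.3, 1.35], [-1.93, 2.1], [-1.47, 1.37], [-3.14, 3.14]. Speed limits (rad/s): [2.57, 2.57, 3.14, 3.14, 3.14, 3.14].

### API

Orientations are given as [roll, pitch, yaw] about the fixed x, y, z axes, in that order (R = Rz(yaw) Ry(pitch) Rx(roll)).
In Python, from workcell import bot, camera gives the robot as it stands.
- The arm moves only by the shell command python3 -m creep 'ROWS'. ROWS is JSON, a list of rows, each a list of 3 entries, a list of its own where there are three numbers: the shift along the tool's x, y, z in mm, then the turn, a rotation vector about the tool's x, y, z in degrees, then the closure, from 0 (fully open) to 1 (shut). A call has 1 to 5 rows; each row is the pose to reach, as a shift and turn from the pose commanded when the call began, along the tool's axes at that moment; what a row does not reach only later rows make up. A row lasts 1/12 s, in which the tool goes at most 41.7 mm and 7.16 degrees, less where a joint would pass 70% of its speed; a pose out of reach is approached as far as the arm can. A call with a gripper value outside its range is refused whole. The fingers move at their own pace and stop on an object; the grip force is fixed at half the most. Time passes only in rows, so rows that repeat a pose let the fingers close. It gives the time, the measured TCP pose, the force and the opening at its end, in the units of the state.
- bot.observe(): the state, without advancing time (a new reading comes with each control period).
- camera(name): name is "scene" or "top" or "wrist"; returns a dict with "color" (420x560x3 uint8, red, green, blue), "depth" (420x560 float32, m along the optical axis (not along the pixel's ray), 0 where there is no reading), "fov_y" (degrees; the focal length in pixels is half the picture's height over the tangent of half this angle, whatever the lens; pixels are square), "cx", "cy" (the principal point, pixels), "R" (3x3) and "t" (3): a world point X has camera coordinates R X + t; the wrist camera has in their place "mount" (4x4, takes a point from camera to tool coordinates, whose origin is the TCP and whose axes are the tool frame's). Camera axes: x right, y down, z forward; pixel columns grow to the right and rows downward; lengths in m; the calibration is good to about 2 mm. A picture is of the moment at which its call begins: read the wrist's pose just before it.
- bot.hand_in(): hands the job in, once; it reports no verdict.
The state is a dict: "t": time; "joint_positions": joint angles; "qvel": joint speeds; "joint_efforts": joint torques, N m; "position": TCP position; "orientation": TCP orientation; "ft_force": force on the tool from outside, world axes, zero at the start; "wrist_torque": the same for the moment, N m; "opening": opening from 0.0 (shut) to 1.0 (fully open).
Only numpy, scipy, OpenCV 4.12 (cv2) and the standard library are available. Lean on these libraries where they do the work, as an engineer would, in place of code of your own. Each camera call takes 0.05 s, during which the arm holds its last target. There are 200 camera calls.

### The job

Move the drilling jig on to its next position on the panel: set it down on the panel to one side of its place, so that it rides on the steel index pin with its fence over the edge facing the robot; then, keeping the fence against that edge, slide it along until its index hole drops over the pin and it lies flat, and let go of it. Use a light hand: do not press it down or force it against the pin, and leave the other things on the bench where they are.

Things in the scene. Friction and masses are not known exactly. Their poses are not given: they have to be found in the camera images.
- jig: drilling jig, loose, about 0.4 kg: red plate 100 x 240 x 10 mm, aluminium fence bar along one long side, black knob. Origin on the plate's underside, on the line of holes, halfway along; y along the length, x across it away from the fence. Plate from x -37 to +63, y -120 to +120, z 0 to 10 mm. At first it lies flat on the plywood scrap; flat on the panel its origin is 18 mm above the bench
- jig_hole (a point): centre of the jig's index hole, on the plate's underside, at x = 0, y = -40 mm of the jig, axes as the jig's. It is the only through hole, 12.5 mm across; the four steel drill bushes on the same line (+y of it) take no pin
- jig_fence (a point): middle of the lower edge of the fence's inner face, at x = -37 mm, y = 0, z = -12 mm of the jig. The fence bar is 12 mm thick (x = -49 to -37 mm), as long as the plate, and hangs 12 mm below the plate's underside; its inner face goes against the panel's near edge
- jig_knob (a point): middle of the jig's knob at the height to grip, at x = 35 mm, y = 0, z = 34 mm of the jig: plain upright black cylinder 34 mm across from 16 to 50 mm above the plate's underside. The centre of mass is near the jig's origin. The jig takes about 2 to 5 N to slide on the panel
- panel: workpiece, fixed: pine panel 200 (x) x 360 (y) x 18 mm, lying flat, held by two steel holdfasts at its far side (pads at x = +66, y = +-115 mm; posts beyond the far edge, up to 100 mm high). Origin under its centre, x away from the robot. The near edge, where the fence belongs, is x = -100 mm. The jig goes on with its axes along the panel's, hole end to -y
- panel_edge (a point): middle of the length of the panel's near top edge (18 mm above the bench), axes as the panel's; the edge runs along y
- pin_row (a point): point on the panel's top face, 37 mm in from the near edge, middle of its length. The fixed dark steel index pin (10 mm across, chamfered top, standing 6 mm above the panel) is on the line through this point along y, somewhere within 30 mm either way: it differs from panel to panel and is not measured, but can be seen. Small holes already drilled run from it to -y
- scrap: plywood scrap, loose, 85 (x) x 220 (y) x 18 mm, on which the jig waits at first, its fence hanging over the scrap's -x edge; origin under its centre
- glue: glue bottle, white with orange cap, 52 mm across, 150 mm high, loose, origin under its centre; leave alone
- jar: white jar, 68 mm across, 70 mm high, loose, origin under its centre; leave alone
- tape: red tape measure standing on edge, 34 x 68 x 62 mm, loose, origin under its centre; leave alone
- offcut: pine offcut, 90 x 170 x 22 mm, loose, origin under its centre; leave alone
- offcut2: pine offcut, 80 x 150 x 22 mm, lying on the other one, loose, origin under its centre; leave alone
- mallet: hammer 280 mm long lying on the bench along its x axis, loose; leave alone
- drill: blue cordless drill standing on its battery, about 200 mm high, loose, origin under its battery; leave alone

How it is judged:
By the outcome, as a careful person would: the job done as asked, in the order asked, and still so for the second after the job is handed in, with the robot touching nothing.
It also fails if it takes over 58 s, if anything falls off the work surface, if the arm or the gripper's body presses on something with over 40 N, if the wrist force passes 120 N, or if a joint passes its speed limit or range.

## Working session

There is one attempt and no reset: what is moved stays moved. The work goes in short steps, Python scripts to look and compute and a shell command to move; the robot and the scene stay as the last step left them, time stands still between calls to the robot, and variables do not carry over. Pictures are saved under pics/ and viewed, about 8 in all and at most 12, crops included, and the job is handed in when it is done.

```bash
mkdir -p pics; ls; cat > h.py <<'E'
import numpy as np, cv2
from workcell import bot, camera
from scipy.spatial.transform import Rotation as Ro
def cam(name):
    s=bot.observe(); c=camera(name)
    c['f']=c['color'].shape[0]/2/np.tan(np.radians(c['fov_y'])/2)
    if 'mount' in c:
        T=np.eye(4); T[:3,:3]=Ro.from_euler('xyz',s['orientation']).as_matrix(); T[:3,3]=s['position']
        W=T@np.array(c['mount'])
    else:
        W=np.eye(4); W[:3,:3]=np.array(c['R']).T; W[:3,3]=-W[:3,:3]@np.array(c['t'])
    c['W']=W; return c
def ray(c,uv,z):
    uv=np.atleast_2d(uv).astype(float)
    d=np.c_[(uv[:,0]-c['cx'])/c['f'],(uv[:,1]-c['cy'])/c['f'],np.ones(len(uv))]@c['W'][:3,:3].T
    o=c['W'][:3,3]; return o+d*((z-o[2])/d[:,2])[:,None]
def proj(c,X):
    p=(np.atleast_2d(X)-c['W'][:3,3])@c['W'][:3,:3]
    return np.c_[p[:,0]/p[:,2]*c['f']+c['cx'],p[:,1]/p[:,2]*c['f']+c['cy']]
def cloud(c):
    h,w=c['depth'].shape; u,v=np.meshgrid(np.arange(w),np.arange(h)); d=c['depth']
    P=np.stack([(u-c['cx'])/c['f']*d,(v-c['cy'])/c['f']*d,d],-1)
    return P@c['W'][:3,:3].T+c['W'][:3,3]
def save(c,n,box=None,k=1):
    im=c['color'][...,::-1]
    if box: im=im[box[1]:box[3],box[0]:box[2]]
    cv2.imwrite('pics/'+n,cv2.resize(im,None,fx=k,fy=k,interpolation=cv2.INTER_CUBIC))
E
python3 - <<'E'
from h import *
import pickle
s=bot.observe(); print(s['t'],s['position'],s['orientation'],s['opening'])
a=cam('top'); b=cam('scene'); pickle.dump((a,b),open('c0.pkl','wb'))
im=np.vstack([a['color'],b['color']])[...,::-1]
save(a,'top0.png',k=1.4);save(b,'scene0.png',k=1.4)
for c in (a,b): print(c['W'],c['f'])
E
```

```text
pics
0.0 [ 0.2270205  -0.50030785  0.23048863] [-1.5705237   0.00174379 -1.14500347] 0.9972020142418633
[[ 0.0114036  -0.98318073  0.18227895  0.37450358]
 [-0.99989188 -0.00951951  0.01120789 -0.06379643]
 [-0.00928417 -0.18238705 -0.98318298  1.04093315]
 [ 0.          0.          0.          1.        ]] 420.65900505177024
[[ 0.63212853  0.64031766 -0.43635631  1.04043674]
 [ 0.7747921  -0.51467142  0.36716553 -0.4806056 ]
 [ 0.01052245 -0.57018123 -0.82145155  0.94871439]
 [ 0.          0.          0.          1.        ]] 440.3441245481834
```

View pics/top0.png

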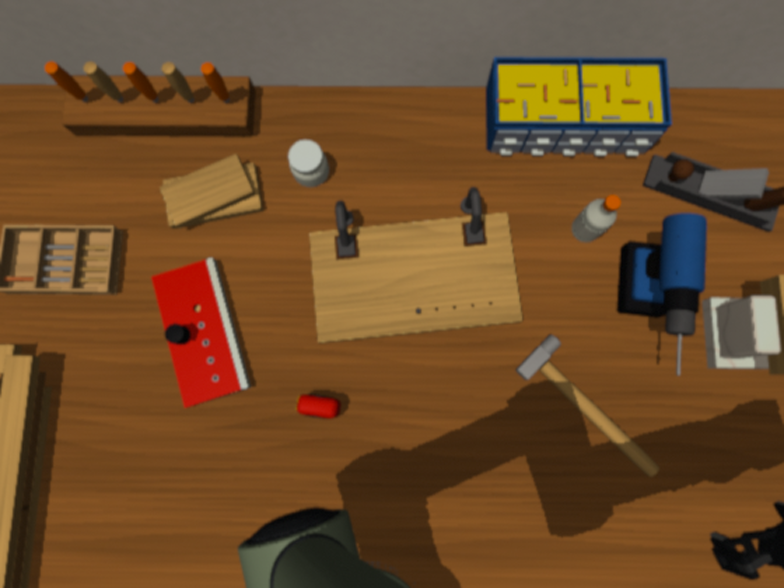

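View pics/scene0.png

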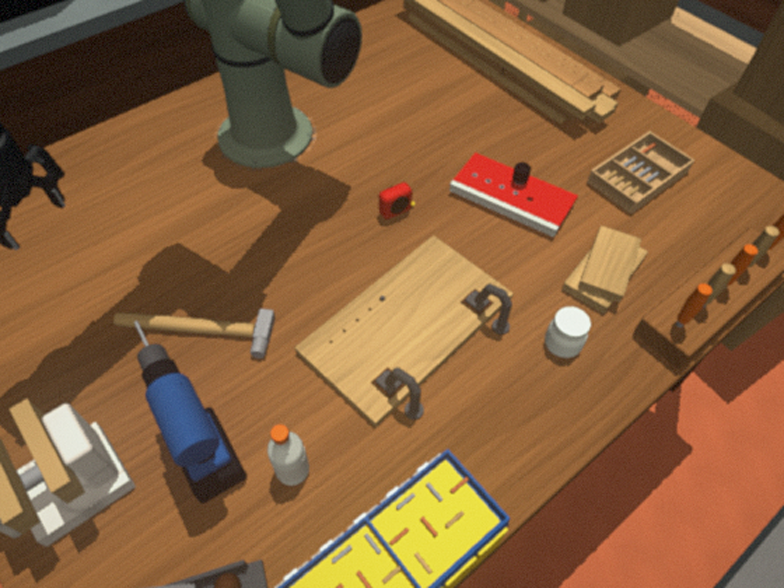

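The top view shows the jig on its scrap at about (200,330), fence facing right (-y) and index hole at (198,308). The panel is central with the pin at (418,311) and drilled holes running right. The scene view agrees. Next I'll measure the jig, panel and pin.

```bash
cat > meas.py <<'E'
from h import *
def redmask(c):
    h=cv2.cvtColor(c['color'],cv2.COLOR_RGB2HSV)
    m=(((h[...,0]<6)|(h[...,0]>174))&(h[...,1]>200)&(h[...,2]>80)).astype(np.uint8)
    return m
def jigrect(c,z,uvhint=None):
    m=cv2.morphologyEx(redmask(c),cv2.MORPH_CLOSE,np.ones((9,9)))
    cs,_=cv2.findContours(m,0,cv2.CHAIN_APPROX_NONE); k=max(cs,key=cv2.contourArea)[:,0]
    P=ray(c,k,z)[:,:2]; r=cv2.minAreaRect((P*1000).astype(np.float32)); return r
E
python3 - <<'E'
from meas import *; import pickle
a,b=pickle.load(open('c0.pkl','rb'))
for n,c in (('top',a),('scene',b)): print(n,'jig',jigrect(c,.028))
P=cloud(a); 
# depth sanity
for n,uv in dict(jig=(205,278),panel=(410,270),table=(400,420)).items():
    u,v=[int(x/1.4) for x in uv]; print(n,P[v,u])
# panel mask from height in depth
for n,c in (('top',a),('scene',b)):
    P=cloud(c); m=((P[...,2]>.010)&(P[...,2]<.026)&(P[...,0]>.3)&(P[...,0]<.66)&(P[...,1]>-.36)&(P[...,1]<.1)).astype(np.uint8)
    m=cv2.morphologyEx(m,cv2.MORPH_OPEN,np.ones((5,5)))
    cs,_=cv2.findContours(m,0,cv2.CHAIN_APPROX_NONE); k=max(cs,key=cv2.contourArea)[:,0]
    print(n,'panel',cv2.minAreaRect((ray(c,k,.018)[:,:2]*1000).astype(np.float32)))
    g=cv2.cvtColor(c['color'],cv2.COLOR_RGB2GRAY)
    hint={'top':(418/1.4,311/1.4),'scene':(382/1.4,298/1.4)}[n]
    u,v=map(int,hint); w=g[v-5:v+6,u-5:u+6].astype(float); w=np.clip(np.median(w)-25-w,0,None)
    yy,xx=np.mgrid[-5:6,-5:6]; q=(u+(w*xx).sum()/w.sum(),v+(w*yy).sum()/w.sum()); print('pin',q,ray(c,q,.024))
for n,uv in dict(hole=(198,308),b1=(201,325),b4=(215,379),d4=(491,303)).items(): print(n,ray(a,np.array(uv)/1.4,.028 if n!='d4' else .018))
print('knob',ray(a,np.array((177,333))/1.4,.068), ray(b,np.array((522,168))/1.4,.068))
E
```

```text
top jig ((489.2492980957031, 302.9157409667969), (239.63099670410156, 96.80764770507812), 18.71656608581543)
scene jig ((492.2650146484375, 305.6612243652344), (238.38072204589844, 94.90721130371094), 18.78053092956543)
jig [0.58555095 0.29083583 0.03208616]
panel [ 0.60749911 -0.06803375  0.0167196 ]
table [ 0.34338316 -0.05346231  0.00043099]
top panel ((574.0355834960938, -82.76519775390625), (179.97561645507812, 361.1642150878906), 2.1562650203704834)
pin (np.float64(298.5041095890411), np.float64(221.76438356164383)) [[ 0.53144342 -0.0845368   0.024     ]]
scene panel ((584.1867065429688, -79.24249267578125), (171.49183654785156, 362.3973388671875), 6.535164833068848)
pin (np.float64(272.50440917107585), np.float64(212.97530864197532)) [[ 0.53681431 -0.08604841  0.024     ]]
hole [[0.53135964 0.29952428 0.028     ]]
b1 [[0.50154275 0.29208301 0.028     ]]
b4 [[0.40900163 0.26130896 0.028     ]]
d4 [[ 0.54693417 -0.21306455  0.018     ]]
knob [[0.48271612 0.31713566 0.068     ]] [[0.48776261 0.32013153 0.068     ]]
```

```bash
cat > plan.py <<'E'
from h import *
def plan(target,yawdeg,n,s=None):
    """print n calls' (shift mm in tool axes, turn deg) from the present pose to target"""
    s=s or bot.observe(); R=Ro.from_euler('xyz',s['orientation']); p=np.array(s['position'])*1000
    T=Ro.from_euler('xyz',[-90,0,yawdeg],degrees=True); tg=np.array(target)*1000
    for i in range(n,0,-1):
        dp=R.inv().apply((tg-p)/i); rv=(R.inv()*T).as_rotvec(degrees=True)/i
        dp=np.round(dp,1 if i==1 else 0); rv=np.round(rv,1); print(dp.tolist(),rv.tolist())
        p=p+R.apply(dp); R=R*Ro.from_rotvec(rv,degrees=True)
E
python3 - <<'E'
from plan import *
c=cam('wrist'); print(c['mount'],c['f'])
plan([.485,.321,.2],108.7,6)
E
```

```text
[[ 9.99999799e-01 -5.41815307e-04 -3.29395522e-04 -1.54052641e-03]
 [ 1.57149446e-04 -2.91502441e-01  9.56570072e-01 -1.43350735e-01]
 [-6.14303906e-04 -9.56569931e-01 -2.91502297e-01  7.50676108e-02]
 [ 0.00000000e+00  0.00000000e+00  0.00000000e+00  1.00000000e+00]] 309.5585758820166
[-107.0, 5.0, 96.0] [-0.0, -29.1, 0.0]
[-47.0, 5.0, 136.0] [-0.0, -29.0, 0.0]
[25.0, 5.0, 141.0] [-0.0, -29.1, 0.0]
[90.0, 6.0, 111.0] [-0.0, -29.0, 0.0]
[133.0, 5.0, 54.0] [-0.0, -29.1, 0.0]
[142.6, 5.6, -17.7] [-0.0, -29.0, 0.1]
```

```bash

python3 -m creep '[[[-107,5,96],[0,-29.1,0],0],[[-107,5,96],[0,-29.1,0],0],[[-107,5,96],[0,-29.1,0],0],[[-107,5,96],[0,-29.1,0],0],[[-107,5,96],[0,-29.1,0],0]]'
python3 -m creep '[[[-47,5,136],[0,-29,0],0],[[-47,5,136],[0,-29,0],0],[[-47,5,136],[0,-29,0],0],[[-47,5,136],[0,-29,0],0],[[-47,5,136],[0,-29,0],0]]'
python3 -c "
from plan import *
plan([.485,.321,.2],108.7,4)"
```

```text
t: 0.57
position: [0.2707, -0.3593, 0.2258]
orientation: [-1.569, 0.002, -0.63]
ft_force: [-0.2, 0.5, -1.3]
opening: 0.998
t: 0.98
position: [0.3137, -0.2236, 0.2211]
orientation: [-1.569, 0.001, -0.124]
ft_force: [-0.3, 0.0, -0.3]
opening: 1.0
[26.0, 5.0, 140.0] [-0.0, -29.0, 0.0]
[90.0, 6.0, 111.0] [-0.0, -28.9, 0.0]
[133.0, 5.0, 53.0] [-0.0, -29.0, 0.0]
[141.2, 5.9, -18.2] [-0.0, -28.9, 0.1]
```

```bash

python3 -m creep '[[[26,5,140],[0,-29,0],0],[[26,5,140],[0,-29,0],0],[[26,5,140],[0,-29,0],0],[[26,5,140],[0,-29,0],0],[[26,5,140],[0,-29,0],0]]'
python3 -m creep '[[[90,6,111],[0,-29,0],0],[[90,6,111],[0,-29,0],0],[[90,6,111],[0,-29,0],0],[[90,6,111],[0,-29,0],0],[[90,6,111],[0,-29,0],0]]'
python3 -m creep '[[[133,5,53],[0,-29,0],0],[[133,5,53],[0,-29,0],0],[[133,5,53],[0,-29,0],0],[[133,5,53],[0,-29,0],0],[[133,5,53],[0,-29,0],0]]'
python3 -m creep '[[[141,6,-18],[0,-29,0],0],[[141,6,-18],[0,-29,0],0],[[141,6,-18],[0,-29,0],0],[[141,6,-18],[0,-29,0],0],[[141,6,-18],[0,-29,0],0]]'
python3 - <<'E'
from meas import *; import pickle
c=cam('wrist'); pickle.dump(c,open('w1.pkl','wb')); save(c,'w1.png',k=1.4)
s=bot.observe(); print(s['position'],s['orientation'],s['joint_positions'])
print(jigrect(c,.028))
h=c['color'].max(-1); P=cloud(c)
m=((h<60)&(P[...,2]>.055)&(P[...,2]<.075)); q=P[m]; print('knob top',m.sum(),(q.min(0)+q.max(0))/2,np.ptp(q,0))
E
```

```text
t: 1.4
position: [0.3585, -0.0894, 0.2163]
orientation: [-1.571, -0.001, 0.381]
ft_force: [0.4, -0.9, 0.6]
opening: 1.001
t: 1.82
position: [0.4026, 0.0465, 0.2102]
orientation: [-1.572, -0.001, 0.885]
ft_force: [0.6, -0.3, 0.5]
opening: 0.997
t: 2.23
position: [0.4469, 0.1829, 0.205]
orientation: [-1.572, -0.001, 1.39]
ft_force: [-0.2, -0.3, -0.2]
opening: 0.999
t: 2.65
position: [0.4902, 0.3178, 0.1986]
orientation: [-1.572, 0.0, 1.894]
ft_force: [0.5, -0.9, -0.5]
opening: 1.003
[0.48918435 0.31597545 0.19851561] [-1.57025104e+00  1.19946891e-03  1.88963196e+00] [ 0.44737081  0.40900127 -0.15614438  1.00634521 -0.00111968  0.1285359 ]
((491.2173767089844, 304.92779541015625), (239.17129516601562, 98.66410064697266), 18.707231521606445)Traceback (most recent call last):
  File "<stdin>", line 6, in <module>
    return umr_minimum(a, axis, None, out, keepdims, initial, where)
ValueError: zero-size array to reduction operation minimum which has no identity
```

View pics/w1.png

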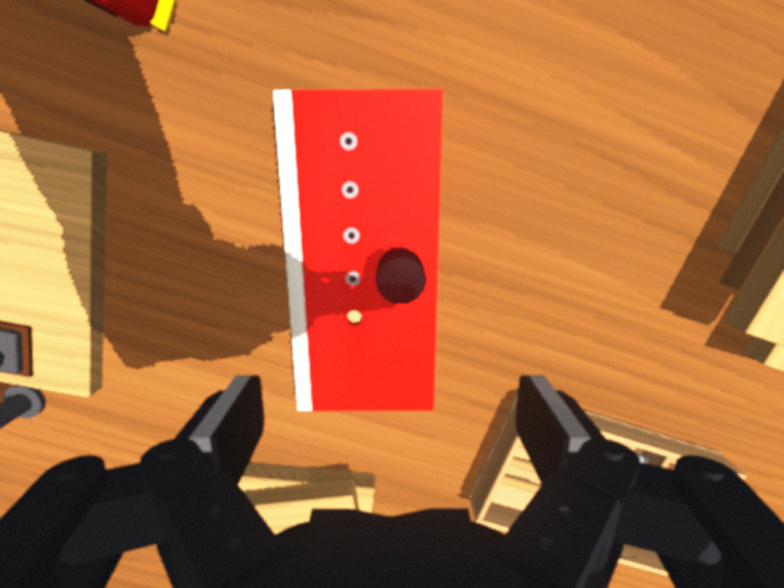

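The wrist view shows the plate squarely, knob top at about (400,276), hole at (354,317), fence on the left, fingers clear. I'll check the knob by ray.

```bash
python3 - <<'E'
from plan import *; import pickle
c=pickle.load(open('w1.pkl','rb'))
print('knob',ray(c,np.array([400,274])/1.4,.068),'hole',ray(c,np.array([354,317])/1.4,.028))
for v in ((400,276),(350,350)): print(cloud(c)[int(v[1]/1.4),int(v[0]/1.4)])
plan([.4842,.3250,.090],108.7,1); plan([.4842,.3250,.036],108.7,1)
E
```

```text
knob [[0.48057218 0.3236104  0.068     ]] hole [[0.53279091 0.30517696 0.028     ]]
[0.48196166 0.32340313 0.06780181]
[0.55928828 0.3102011  0.02970488]
[10.3, 108.5, 1.8] [-0.0, -0.4, -0.1]
[10.3, 162.5, 1.8] [-0.0, -0.4, -0.1]
```

```bash

python3 -m creep '[[[10,60,3],[0,-0.4,0],0],[[10,90,3],[0,-0.4,0],0],[[10,120,3],[0,-0.4,0],0],[[10,145,3],[0,-0.4,0],0],[[10,163,3],[0,-0.4,0],0]]'
python3 -m creep '[[[0,0,0],[0,0,0],0],[[0,0,0],[0,0,0],0.3],[[0,0,0],[0,0,0],1],[[0,0,0],[0,0,0],1],[[0,0,0],[0,0,0],1]]'
python3 -m creep '[[[0,0,0],[0,0,0],1],[[0,0,0],[0,0,0],1],[[0,0,0],[0,0,0],1],[[0,0,0],[0,0,0],1],[[0,0,0],[0,0,0],1]]'
```

```text
t: 3.12
position: [0.4805, 0.3214, 0.0335]
orientation: [-1.566, 0.002, 1.893]
ft_force: [-0.4, 0.0, 0.2]
opening: 0.997
t: 3.53
position: [0.4832, 0.3255, 0.0381]
orientation: [-1.574, -0.0, 1.899]
ft_force: [-0.3, -0.4, 0.6]
opening: 0.452
t: 3.95
position: [0.4836, 0.3247, 0.0384]
orientation: [-1.574, 0.003, 1.899]
ft_force: [-0.1, -4.8, 7.1]
opening: 0.383
```

```bash

python3 -m creep '[[[0,0,0],[0,0,0],1],[[0,-2,0],[0,0,0],1],[[0,-4,0],[0,0,0],1],[[0,-6,0],[0,0,0],1],[[0,-8,0],[0,0,0],1]]'
python3 -m creep '[[[0,-20,0],[0,0,0],1],[[0,-40,0],[0,0,0],1],[[0,-60,0],[0,0,0],1],[[0,-60,0],[0,0,0],1],[[0,-60,0],[0,0,0],1]]'
```

```text
t: 4.37
position: [0.481, 0.3252, 0.0441]
orientation: [-1.569, -0.0, 1.901]
ft_force: [0.5, -1.3, -4.2]
opening: 0.38
t: 4.78
position: [0.4824, 0.3261, 0.1049]
orientation: [-1.573, -0.001, 1.901]
ft_force: [-0.2, 0.8, -4.9]
opening: 0.381
```

```bash
python3 - <<'E'
from meas import *
c=cam('wrist'); save(c,'w2.png',k=1.2); s=bot.observe(); print(s['position'],s['ft_force'],s['wrist_torque'])
m=cv2.morphologyEx(redmask(c),cv2.MORPH_CLOSE,np.ones((9,9))); n,l,st,ce=cv2.connectedComponentsWithStats(m)
k=1+st[1:,4].argmax(); P=cloud(c)[(cv2.erode((l==k).astype(np.uint8),np.ones((7,7)))>0)&(c['depth']>0)]
P=P[np.abs(P[:,2]-np.median(P[:,2]))<.01]
A=np.linalg.lstsq(np.c_[P[:,:2]-P[:,:2].mean(0),np.ones(len(P))],P[:,2],rcond=None)[0]
th=np.radians(108.7); print('height',A[2],'slope jig x,y deg',np.degrees(A[:2]@[np.cos(th),np.sin(th)]),np.degrees(A[:2]@[-np.sin(th),np.cos(th)]))
E
```

```text
[0.48140958 0.32548062 0.10374615] [ 0.20984202 -0.2224896  -3.76285755] [ 0.15717895  0.05678509 -0.03905966]
height 0.09519997542483137 slope jig x,y deg 0.20560416176819363 0.014059526538309755
```

View pics/w2.png

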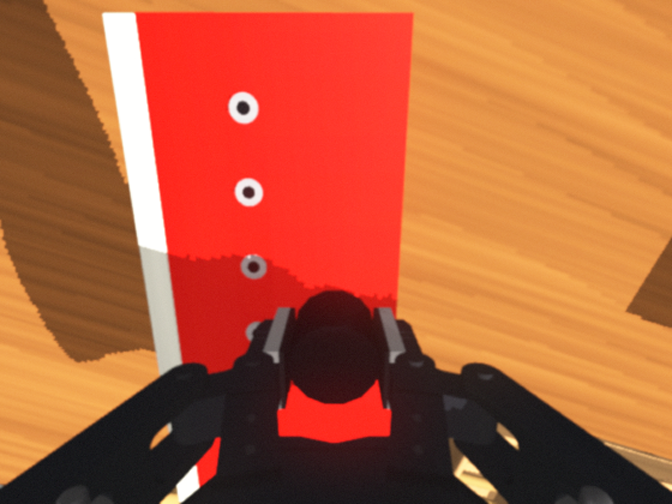

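The jig is held level by the knob at (335,345), fence on the left, bushes in line. Next: its pose in the hand, and the panel's near edge and pin in both fixed views.

```bash
python3 - <<'E'
from meas import *; import pickle
c=cam('wrist'); s=bot.observe(); R=Ro.from_euler('xyz',s['orientation']).as_matrix(); p=np.array(s['position'])
h=cv2.cvtColor(c['color'],cv2.COLOR_RGB2HSV); zt=.0952
B=ray(c,np.array([[243,108],[249,192],[254,267]])/1.2,zt); Bt=(B-p)@R*1000; print('bush in tool',Bt.round(1).tolist())
v=np.arange(20,190,10); m=redmask(c); L=[];Rr=[]
for r in v:
    x=np.where(m[r,60:350])[0]+60; L.append((x.min(),r)); Rr.append((x.max(),r))
for n,q in (('fence side',L),('far side',Rr)):
    t=(ray(c,np.array(q)+[0,.0],zt)-p)@R*1000; f=np.polyfit(t[:,2],t[:,0],1); print(n,'x at tool z=0',f[1],'slope deg',np.degrees(np.arctan(f[0])),t[[0,-1]].round(1).tolist())
a,b=pickle.load(open('c0.pkl','rb'))
for n,c,ends in (('top',a,[(318,341),(521,320)]),('scene',b,[(433,237),(298,351)])):
    I=cv2.GaussianBlur(c['color'],(3,3),0).astype(float)@[.2,.6,.2] if 0 else c['color'][...,1].astype(float)
    E=ray(c,np.array(ends)/1.4,.018)[:,:2]; 
    E=E if E[0,1]>E[1,1] else E[::-1]
    d=(E[1]-E[0]); Lg=np.linalg.norm(d); d/=Lg; nn=np.array([-d[1],d[0]]); 
    pts=[]; off=np.arange(-12,12.1,.5)/1000
    for t in np.linspace(.08,.92,60):
        q=E[0]+d*Lg*t+off[:,None]*nn; uv=proj(c,np.c_[q,np.full(len(q),.018)]).astype(np.float32)
        g=cv2.remap(I.astype(np.float32),uv[:,:1],uv[:,1:],cv2.INTER_LINEAR)[:,0]
        gr=np.gradient(cv2.GaussianBlur(g[:,None],(1,5),0)[:,0]); k=np.abs(gr).argmax(); pts.append(q[k])
    l=cv2.fitLine(np.array(pts,np.float32)*1000,cv2.DIST_HUBER,0,.5,.01)[:,0]
    vy=l[:2]*np.sign(l[1]); yaw=np.degrees(np.arctan2(-vy[0],vy[1])); 
    res=(np.array(pts)*1000-l[2:])@[vy[1],-vy[0]]
    pin=ray(c,{'top':(298.5,221.76),'scene':(272.5,212.98)}[n],.024)[0,:2]*1000
    print(n,'yaw',yaw,'rms',np.median(abs(res)),'ends',E,'pt',l[2:],'pin dist',(pin-l[2:])@[vy[1],-vy[0]],'pin',pin)
E
```

```text
bush in tool [[-32.8, 8.0, 86.0], [-32.7, 7.9, 54.2], [-32.7, 7.9, 22.1]]
fence side x at tool z=0 -68.51582695076826 slope deg 0.01025773281310839 [[-68.5, 8.0, 114.1], [-68.3, 7.9, 44.4]]
far side x at tool z=0 29.126876515552677 slope deg 0.1503800308591598 [[29.3, 8.0, 114.1], [29.5, 7.9, 44.3]]
top yaw 6.6486397 rms 0.5011165896981014 ends [[ 0.47683814  0.08904924]
 [ 0.51731826 -0.26492346]] pt [494.91418  -80.015755] pin dist 35.77195532657558 pin [531.45415651 -84.52669287]
scene yaw 6.730773 rms 0.3853696366558329 ends [[ 0.48243108  0.08717939]
 [ 0.52996573 -0.26531673]] pt [498.169    -90.556755] pin dist 38.90956235109386 pin [536.81864337 -86.0662635 ]
```

Hand pose: hole line at tool x ≈ -32.7 mm, jig y=0 at tool z ≈ -2 mm, yaw aligned with the tool. Panel yaw is 6.7° in both views, and the pin-to-edge distance averages 37.3 mm against 37 given. Next I'll carry it to a hover 30 mm to +y of its place.

```bash
python3 - <<'E'
from plan import *
s=bot.observe(); s=dict(s); s['position']=np.array(s['position'])+[0,0,.05]
print(np.degrees(s['orientation'])); plan([.5522,-.0107,.155],6.7,4,s)
E
```

```text
[-8.98885905e+01 -3.19402195e-03  1.08908187e+02]
[-85.0, -0.0, 10.0] [-0.0, 25.6, -0.0]
[-81.0, -1.0, -27.0] [-0.0, 25.5, -0.0]
[-62.0, -0.0, -60.0] [-0.0, 25.6, -0.1]
[-29.4, -1.0, -80.9] [-0.0, 25.5, -0.0]
```

```bash

python3 -m creep '[[[0,-15,0],[0,0,0],1],[[0,-35,0],[0,0,0],1],[[0,-50,0],[0,0,0],1],[[0,-50,0],[0,0,0],1]]'
python3 -m creep '[[[-17,0,2],[0,5.1,0],1],[[-34,0,4],[0,10.2,0],1],[[-51,0,6],[0,15.4,0],1],[[-68,0,8],[0,20.5,0],1],[[-85,0,10],[0,25.6,0],1]]'
python3 -m creep '[[[-16,0,-5],[0,5.1,0],1],[[-32,0,-11],[0,10.2,0],1],[[-49,0,-16],[0,15.3,0],1],[[-65,0,-22],[0,20.4,0],1],[[-81,0,-27],[0,25.5,0],1]]'
python3 -m creep '[[[-12,0,-12],[0,5.1,0],1],[[-25,0,-24],[0,10.2,0],1],[[-37,0,-36],[0,15.4,0],1],[[-50,0,-48],[0,20.5,0],1],[[-62,0,-60],[0,25.6,0],1]]'
python3 -m creep '[[[-7,0,-20],[0,7,0],1],[[-15,0,-40],[0,14,0],1],[[-22,0,-60],[0,20,0],1],[[-29,0,-81],[0,25.5,0],1],[[-29,0,-81],[0,25.5,0],1]]'
python3 -m creep '[[[0,0,0],[0,0,0],1],[[0,0,0],[0,0,0],1]]'
python3 - <<'E'
from plan import *
c=cam('top'); save(c,'t2.png',(180,90,420,290),3)
s=bot.observe(); print(s['position'],np.degrees(s['orientation'])); plan([.5522,-.0107,.055],6.7,1)
E
```

```text
t: 5.22
position: [0.4827, 0.326, 0.1556]
orientation: [-1.573, -0.0, 1.901]
ft_force: [0.8, 0.8, -3.8]
opening: 0.378
t: 5.63
position: [0.4987, 0.2406, 0.1519]
orientation: [-1.568, 0.001, 1.45]
ft_force: [0.4, 0.4, -4.0]
opening: 0.375
t: 6.05
position: [0.5162, 0.157, 0.152]
orientation: [-1.569, 0.002, 1.004]
ft_force: [0.0, 0.0, -4.7]
opening: 0.381
t: 6.47
position: [0.5337, 0.0728, 0.152]
orientation: [-1.569, 0.003, 0.557]
ft_force: [0.2, 0.6, -4.4]
opening: 0.375
t: 6.88
position: [0.5538, -0.014, 0.1522]
orientation: [-1.573, 0.002, 0.11]
ft_force: [0.3, 0.0, -5.0]
opening: 0.381
t: 7.05
position: [0.5524, -0.0099, 0.1527]
orientation: [-1.57, 0.003, 0.118]
ft_force: [0.1, -0.1, -4.4]
opening: 0.38
[ 0.55253934 -0.00960403  0.15302914] [-89.94302867   0.12230994   6.7657403 ]
[-0.3, 98.0, -1.1] [-0.1, 0.1, -0.1]
```

View pics/t2.png

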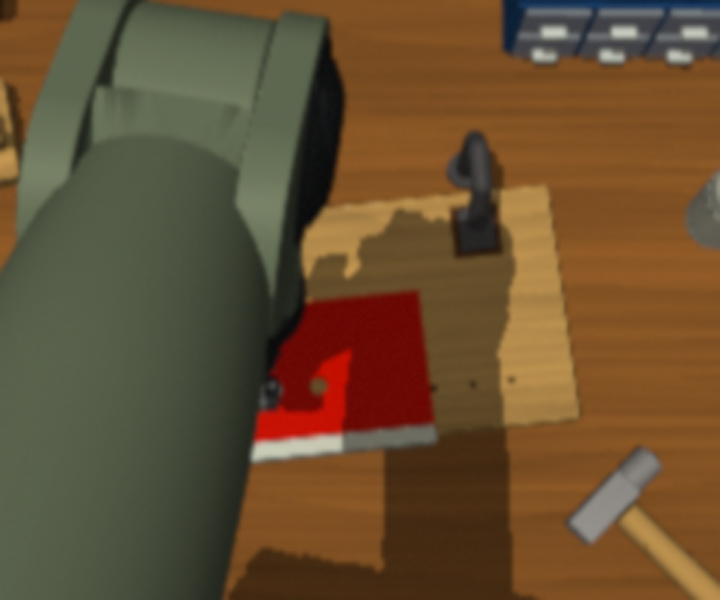

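The top view shows the jig over the panel, hole at crop (318,386), fence toward the robot, axes along the panel. I'll lower to just above the pin and check numerically.

```bash

python3 -m creep '[[[0,25,-1],[0,0,0],1],[[0,50,-1],[0,0,0],1],[[0,75,-1],[0,0,0],1],[[0,90,-1],[0,0,0],1],[[0,98,-1],[0,0,0],1]]'
python3 -m creep '[[[0,0,0],[0,0,0],1],[[0,0,0],[0,0,0],1]]'
python3 - <<'E'
from meas import *
s=bot.observe(); p=np.array(s['position']);print(p,np.degrees(s['orientation']),s['ft_force'])
R=Ro.from_euler('xyz',s['orientation']).as_matrix()
H=p+R@np.array([-32.7,8.6,-42])/1000; print('hole est',H)
X=np.array([.9932,.1163]);Y=np.array([-.1163,.9932]);P=np.array([.5341,-.0853])
print('hole-pin in panel x,y mm',(H[:2]-P)@X*1e3,(H[:2]-P)@Y*1e3)
for n in ('top','scene'):
    c=cam(n); q=proj(c,H)[0].astype(int); save(c,n+'3.png',(q[0]-70,q[1]-50,q[0]+70,q[1]+50),4)
    z=H[2]
    m=cv2.erode(redmask(c),np.ones((3,3))); 
    h=cv2.cvtColor(c['color'],cv2.COLOR_RGB2HSV); hm=((h[...,0]>8)&(h[...,0]<35)).astype(np.uint8)
    u,v=q; w=hm[v-6:v+7,u-6:u+7]; yy,xx=np.nonzero(w); print(n,q,len(xx),ray(c,(u-6+xx.mean(),v-6+yy.mean()),z) if len(xx) else '')
E
cd pics; python3 -c "
import cv2,numpy as np;cv2.imwrite('ts3.png',np.vstack([cv2.resize(cv2.imread(n),(420,300)) for n in ('top3.png','scene3.png')]))"
```

```text
t: 7.52
position: [0.5514, -0.0099, 0.0536]
orientation: [-1.569, 0.004, 0.119]
ft_force: [-0.5, 0.2, -4.4]
opening: 0.375
t: 7.68
position: [0.5536, -0.0107, 0.0564]
orientation: [-1.571, 0.0, 0.118]
ft_force: [1.1, -0.7, -4.4]
opening: 0.382
[ 0.55362924 -0.01071488  0.05636528] [-8.99912216e+01  1.95533625e-02  6.76366938e+00] [ 1.06605116 -0.73453591 -4.42608991]
hole est [ 0.52610027 -0.05627283  0.04777001]
hole-pin in panel x,y mm -4.5694704510633155 29.760152530627558
top [286 222] 15 [[ 0.52113    -0.0552284   0.04777001]]
scene [278 198] 3 [[ 0.52741183 -0.05835415  0.04777001]]
```

View pics/ts3.png

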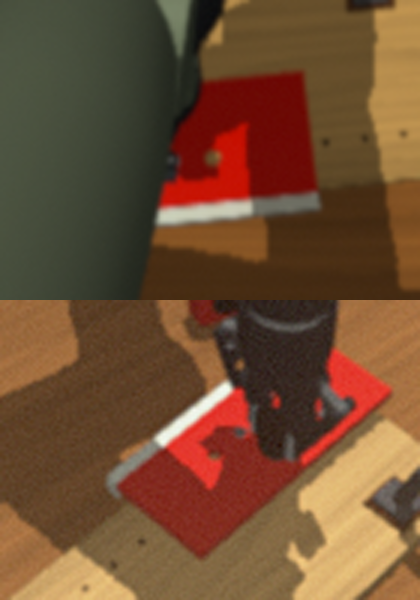

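Both views put the hole about 6 mm short of the pin line and 30 mm to +y of it, as intended. I'll lower gently while watching the force.

```bash

python3 -m creep '[[[0,3,0],[0,0,0],1],[[0,6,0],[0,0,0],1],[[0,9,0],[0,0,0],1],[[0,9,0],[0,0,0],1],[[0,9,0],[0,0,0],1]]'
python3 -m creep '[[[0,1,0],[0,0,0],1],[[0,1,0],[0,0,0],1],[[0,1,0],[0,0,0],1]]'
python3 -m creep '[[[0,1,0],[0,0,0],1],[[0,1,0],[0,0,0],1],[[0,1,0],[0,0,0],1]]'
```

```text
t: 8.2
position: [0.5534, -0.0113, 0.0471]
orientation: [-1.571, 0.0, 0.117]
ft_force: [-0.1, -0.8, -4.8]
opening: 0.373
t: 8.45
position: [0.5537, -0.0113, 0.0463]
orientation: [-1.571, 0.0, 0.117]
ft_force: [-1.1, -0.0, -3.2]
opening: 0.379
t: 8.7
position: [0.5536, -0.0113, 0.0452]
orientation: [-1.571, 0.0, 0.117]
ft_force: [0.5, 0.1, -3.8]
opening: 0.379
```

```bash

python3 -m creep '[[[0,0.7,0],[0,0,0],1],[[0,0.7,0],[0,0,0],1],[[0,0.7,0],[0,0,0],1]]'
python3 -m creep '[[[0,0.7,0],[0,0,0],1],[[0,0.7,0],[0,0,0],1],[[0,0.7,0],[0,0,0],1]]'
python3 -c "
from workcell import bot
s=bot.observe();print(s['ft_force'],s['wrist_torque'])"
```

```text
t: 8.95
position: [0.5538, -0.0113, 0.0446]
orientation: [-1.571, -0.0, 0.117]
ft_force: [-0.6, 0.5, -4.6]
opening: 0.381
t: 9.2
position: [0.5538, -0.0112, 0.0442]
orientation: [-1.571, -0.0, 0.117]
ft_force: [-0.4, 1.3, -0.6]
opening: 0.381
[-0.40596264  1.25250635 -0.6410593 ] [ 0.06194867 -0.01600378 -0.07153207]
```

Contact with the pin: Fz went from -4.6 to -0.6 N. Next I'll bring the fence up to the edge.

```bash

python3 -m creep '[[[1,0,0],[0,0,0],1],[[2,0,0],[0,0,0],1],[[3,0,0],[0,0,0],1],[[3,0,0],[0,0,0],1]]'
python3 -m creep '[[[1,0,0],[0,0,0],1],[[1,0,0],[0,0,0],1],[[1,0,0],[0,0,0],1]]'
python3 -m creep '[[[1,0,0],[0,0,0],1],[[1,0,0],[0,0,0],1],[[1,0,0],[0,0,0],1]]'
```

```text
t: 9.53
position: [0.5565, -0.0112, 0.0438]
orientation: [-1.571, 0.001, 0.117]
ft_force: [-2.7, -0.2, -0.4]
opening: 0.376
t: 9.78
position: [0.5577, -0.0111, 0.0439]
orientation: [-1.571, 0.0, 0.117]
ft_force: [-2.4, -0.2, 0.4]
opening: 0.38
t: 10.03
position: [0.5588, -0.0108, 0.0439]
orientation: [-1.571, -0.0, 0.117]
ft_force: [-1.9, -0.6, -0.1]
opening: 0.379
```

```bash

python3 -m creep '[[[0.7,0,0],[0,0,0],1],[[0.7,0,0],[0,0,0],1],[[0.7,0,0],[0,0,0],1]]'
python3 -m creep '[[[0.7,0,0],[0,0,0],1],[[0.7,0,0],[0,0,0],1],[[0.7,0,0],[0,0,0],1]]'
```

```text
t: 10.28
position: [0.5594, -0.0107, 0.0439]
orientation: [-1.571, -0.0, 0.117]
ft_force: [-2.2, -0.7, -0.8]
opening: 0.38
t: 10.53
position: [0.5601, -0.0105, 0.0439]
orientation: [-1.571, -0.0, 0.117]
ft_force: [-2.3, -0.4, -0.5]
opening: 0.379
```

```bash

python3 -m creep '[[[0.7,0,0],[0,0,0],1],[[0.7,0,0],[0,0,0],1],[[0.7,0,0],[0,0,0],1]]'
python3 -m creep '[[[0.6,0,0],[0,0,0],1],[[0.6,0,0],[0,0,0],1],[[0.6,0,0],[0,0,0],1]]'
python3 -c "
from workcell import bot
s=bot.observe();print(s['ft_force'],s['wrist_torque'])"
```

```text
t: 10.78
position: [0.5603, -0.0105, 0.0438]
orientation: [-1.571, 0.001, 0.117]
ft_force: [-3.8, -0.4, 0.9]
opening: 0.38
t: 11.03
position: [0.5604, -0.0103, 0.0437]
orientation: [-1.571, 0.002, 0.117]
ft_force: [-4.5, 0.8, 1.7]
opening: 0.375
[-4.5027112   0.8223458   1.71679218] [-0.39056411  1.25826376  0.00127436]
```

Fence contact: x stalls at 0.5604 and the force builds to 4.5 N. Next I'll slide along -y.

```bash

python3 -m creep '[[[0,0,-2],[0,0,0],1],[[0,0,-4],[0,0,0],1],[[0,0,-6],[0,0,0],1],[[0,0,-8],[0,0,0],1],[[0,0,-8],[0,0,0],1]]'
python3 -m creep '[[[0,0,-2],[0,0,0],1],[[0,0,-4],[0,0,0],1],[[0,0,-6],[0,0,0],1],[[0,0,-8],[0,0,0],1],[[0,0,-8],[0,0,0],1]]'
```

```text
t: 11.45
position: [0.5612, -0.0157, 0.044]
orientation: [-1.565, 0.001, 0.118]
ft_force: [-5.0, 6.6, 3.9]
opening: 0.375
t: 11.87
position: [0.562, -0.0234, 0.0441]
orientation: [-1.564, 0.001, 0.119]
ft_force: [-5.8, 7.6, 6.4]
opening: 0.38
```

```bash

python3 -m creep '[[[-0.4,-0.8,0],[0,0,0],1],[[-0.4,-0.8,0],[0,0,0],1],[[-0.4,-0.8,0],[0,0,0],1]]'
python3 -m creep '[[[0,0,-1.5],[0,0,0],1],[[0,0,-3],[0,0,0],1],[[0,0,-4],[0,0,0],1],[[0,0,-4],[0,0,0],1],[[0,0,-4],[0,0,0],1]]'
python3 -c "
from workcell import bot
s=bot.observe();print(s['position'],s['ft_force'],s['wrist_torque'])"
```

```text
t: 12.12
position: [0.5621, -0.0243, 0.0446]
orientation: [-1.566, 0.0, 0.118]
ft_force: [-3.8, 5.1, 1.4]
opening: 0.38
t: 12.53
position: [0.5625, -0.0282, 0.0445]
orientation: [-1.566, 0.0, 0.118]
ft_force: [-4.3, 5.3, 1.2]
opening: 0.379
[ 0.56251591 -0.02816475  0.04451627] [-4.31779096  5.28071188  1.18296537] [0.93103805 1.10708248 0.02566226]
```

```bash

python3 -m creep '[[[0,0,-1.5],[0,0,0],1],[[0,0,-3],[0,0,0],1],[[0,0,-4.5],[0,0,0],1],[[0,0,-6],[0,0,0],1],[[0,0,-6],[0,0,0],1]]'
python3 -m creep '[[[0,0,-0.5],[0,0,0],1],[[0,0,-1],[0,0,0],1],[[0,0,-1],[0,0,0],1]]'
python3 -m creep '[[[0,0,-0.5],[0,0,0],1],[[0,0,-1],[0,0,0],1],[[0,0,-1],[0,0,0],1]]'
```

```text
t: 12.95
position: [0.5633, -0.0343, 0.0445]
orientation: [-1.566, 0.0, 0.118]
ft_force: [-4.5, 4.3, 1.8]
opening: 0.383
t: 13.2
position: [0.5633, -0.0351, 0.0444]
orientation: [-1.566, 0.001, 0.118]
ft_force: [-4.6, 4.9, 1.2]
opening: 0.377
t: 13.45
position: [0.5635, -0.0368, 0.0442]
orientation: [-1.568, 0.001, 0.118]
ft_force: [-3.1, 1.7, -2.9]
opening: 0.382
```

Fz dropped from 1.2 to -2.9 N and the drag vanished, so the hole looks to be at the pin. I'll lower gently.

```bash

python3 -m creep '[[[0,0.7,0],[0,0,0],1],[[0,0.7,0],[0,0,0],1],[[0,0.7,0],[0,0,0],1]]'
python3 -m creep '[[[0,0.7,0],[0,0,0],1],[[0,0.7,0],[0,0,0],1],[[0,0.7,0],[0,0,0],1]]'
```

```text
t: 13.7
position: [0.5636, -0.0379, 0.0434]
orientation: [-1.57, 0.001, 0.117]
ft_force: [-3.8, 1.8, -4.5]
opening: 0.381
t: 13.95
position: [0.5636, -0.0383, 0.0429]
orientation: [-1.57, 0.001, 0.117]
ft_force: [-4.6, 1.2, -5.4]
opening: 0.384
```

```bash

python3 -m creep '[[[0,0.5,0],[0,0,0],1],[[0,1,0],[0,0,0],1],[[0,1,0],[0,0,0],1]]'
python3 -m creep '[[[0,0.5,0],[0,0,0],1],[[0,1,0],[0,0,0],1],[[0,1,0],[0,0,0],1]]'
python3 -m creep '[[[0,0.5,0],[0,0,0],1],[[0,1,0],[0,0,0],1],[[0,1,0],[0,0,0],1]]'
```

```text
t: 14.2
position: [0.5637, -0.0385, 0.0422]
orientation: [-1.571, 0.001, 0.117]
ft_force: [-5.3, 0.1, -3.0]
opening: 0.38
t: 14.45
position: [0.5637, -0.0387, 0.0413]
orientation: [-1.572, 0.001, 0.117]
ft_force: [-5.3, 0.2, -2.2]
opening: 0.381
t: 14.7
position: [0.5638, -0.0388, 0.0404]
orientation: [-1.572, 0.001, 0.117]
ft_force: [-6.0, -0.4, -1.3]
opening: 0.383
```

```bash

python3 -m creep '[[[-0.5,0,0],[0,0,0],1],[[-0.5,0,0],[0,0,0],1],[[-0.5,0,0],[0,0,0],1]]'
python3 -m creep '[[[0,0.5,0],[0,0,0],1],[[0,1,0],[0,0,0],1],[[0,1,0],[0,0,0],1]]'
python3 -m creep '[[[0,0.3,0],[0,0,0],1],[[0,0.7,0],[0,0,0],1],[[0,0.7,0],[0,0,0],1]]'
```

```text
t: 14.95
position: [0.5638, -0.0388, 0.0404]
orientation: [-1.572, -0.0, 0.117]
ft_force: [-4.8, -1.3, -1.0]
opening: 0.379
t: 15.2
position: [0.5637, -0.0386, 0.0393]
orientation: [-1.571, 0.0, 0.117]
ft_force: [-5.0, -0.8, -1.7]
opening: 0.379
t: 15.45
position: [0.5637, -0.0384, 0.0385]
orientation: [-1.571, -0.0, 0.117]
ft_force: [-3.6, -1.2, -1.6]
opening: 0.383
```

```bash

python3 -m creep '[[[0,0.5,0],[0,0,0],1],[[0,0.5,0],[0,0,0],1],[[0,0.5,0],[0,0,0],1]]'
python3 -c "
from workcell import bot
s=bot.observe();print(s['ft_force'],s['wrist_torque'])"
python3 - <<'E'
from meas import *
c=cam('scene'); save(c,'s4.png',(200,130,390,300),4)
E
```

```text
t: 15.7
position: [0.5637, -0.0384, 0.0384]
orientation: [-1.571, -0.0, 0.117]
ft_force: [-6.0, -0.1, 1.1]
opening: 0.38
[-6.0441222  -0.05451422  1.08694281] [-0.29713133  1.30794132  0.0663727 ]
```

View pics/s4.png

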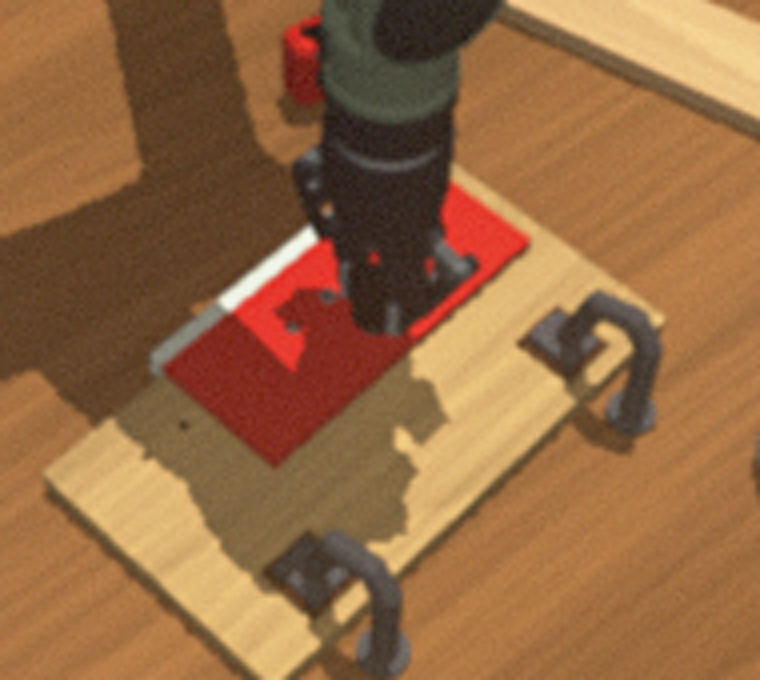

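The plate lies flush on the panel, the hole at crop (292,328) is now dark (pin in it), z has stalled at 38.4 mm and Fz is up. I'll relieve the side load, let go and retreat upward.

```bash

python3 -m creep '[[[-0.6,-0.5,0],[0,0,0],1],[[-0.6,-0.5,0],[0,0,0],1],[[-0.6,-0.5,0],[0,0,0],1]]'
python3 -m creep '[[[0,0,0],[0,0,0],0.55],[[0,0,0],[0,0,0],0.5],[[0,0,0],[0,0,0],0.4],[[0,0,0],[0,0,0],0.2],[[0,0,0],[0,0,0],0]]'
python3 -m creep '[[[0,0,0],[0,0,0],0],[[0,0,0],[0,0,0],0],[[0,0,0],[0,0,0],0],[[0,0,0],[0,0,0],0],[[0,0,0],[0,0,0],0]]'
python3 -m creep '[[[0,-5,0],[0,0,0],0],[[0,-15,0],[0,0,0],0],[[0,-40,0],[0,0,0],0],[[0,-75,0],[0,0,0],0],[[0,-110,0],[0,0,0],0]]'
python3 -m creep '[[[0,-30,20],[0,0,0],0],[[0,-60,30],[0,0,0],0],[[0,-60,40],[0,0,0],0],[[0,-60,40],[0,0,0],0],[[0,-60,40],[0,0,0],0]]'
python3 - <<'E'
from meas import *
c=cam('wrist'); save(c,'w5.png',k=1.4); b=cam('scene')
s=bot.observe(); print(s['position'],s['ft_force'],s['opening'])
for k in (c,b): print(jigrect(k,.028))
m=cv2.morphologyEx(redmask(c),cv2.MORPH_CLOSE,np.ones((9,9))); n,l,st,ce=cv2.connectedComponentsWithStats(m)
k=1+st[1:,4].argmax(); P=cloud(c)[(cv2.erode((l==k).astype(np.uint8),np.ones((7,7)))>0)&(c['depth']>0)]
P=P[np.abs(P[:,2]-np.median(P[:,2]))<.006]
A=np.linalg.lstsq(np.c_[P[:,:2]-P[:,:2].mean(0),np.ones(len(P))],P[:,2],rcond=None)[0]; print('top z',A[2],'slopes deg',np.degrees(A[:2]))
E
```

```text
t: 16.0
position: [0.5636, -0.0384, 0.0387]
orientation: [-1.571, -0.001, 0.117]
ft_force: [-2.6, 0.1, -4.0]
opening: 0.38
t: 16.42
position: [0.564, -0.0385, 0.0391]
orientation: [-1.571, -0.002, 0.117]
ft_force: [0.5, -0.0, -0.5]
opening: 0.859
t: 16.83
position: [0.5631, -0.0384, 0.0386]
orientation: [-1.571, -0.0, 0.117]
ft_force: [-0.4, -0.0, -0.1]
opening: 0.999
t: 17.25
position: [0.5622, -0.0382, 0.15]
orientation: [-1.57, 0.002, 0.117]
ft_force: [1.1, 0.1, 0.7]
opening: 1.003
t: 17.67
position: [0.5582, 0.0015, 0.2089]
orientation: [-1.571, -0.0, 0.118]
ft_force: [0.2, -0.1, 0.3]
opening: 1.0
[0.55754396 0.00099417 0.20750613] [0.54331434 0.62137928 0.07858442] 0.9998366452676452
((542.2446899414062, -40.35356903076172), (98.08458709716797, 238.28524780273438), 6.516217231750488)
((545.3154296875, -42.6859130859375), (97.10185241699219, 236.4829864501953), 6.543971061706543)
top z 0.028604209370985966 slopes deg [0.05409988 0.04287903]
```

View pics/w5.png

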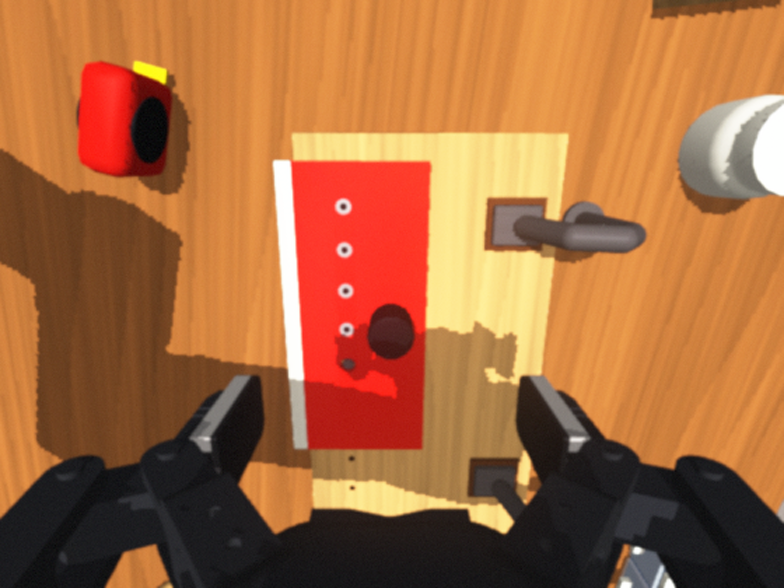

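The wrist view shows the jig flat on the panel: top at 28.6 mm, slopes under 0.1°, dark pin filling the index hole at (348,364), fence along the near edge, gripper clear. Handing in.

```bash
python3 -c "
from workcell import bot
print(bot.hand_in())"
```

```text
the job is handed in; nothing more can be done
None
```

The jig is in its new position on the panel, flat over the index pin, and I handed the job in at about 17.7 s.

**What I did:** I gripped the jig by its knob and carried it over. I lowered it onto the pin about 30 mm to the +y side of its place, brought the fence up to the near edge, and slid it toward -y. After about 27 mm the hole met the pin. I then lowered it until it lay flat, eased off the load, let go and backed away upward.

**Last checks:**
- **Flatness:** the plate's top is 28.6 mm above the bench (28 mm expected), with slopes under 0.1°.
- **Pin:** the index hole shows the dark pin inside it.
- **Alignment:** the jig's yaw is 6.5° against 6.7° for the panel, which is within measuring error, and the fence lies along the near edge.
- **Robot:** the gripper is clear and reads no contact force.

**Disagreements and limits:**
- **Forces:** for a moment during the slide they rose to about 6 N down, 6 N against the fence and 8 N along the edge, above the 2–5 N expected. I eased off straight away. The side force reached about 6 N again as it seated, which I also eased off.
- **Views:** the scene and wrist cameras differ by 3–4 mm on the jig's final position, about what the 2 mm calibration of each allows.
- **Other items:** I kept clear of the other things on the bench, but did not measure their positions again at the end.

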